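# Clear and scrape down the cap assembly plate

### The job

Clear the assembly plate for the next batch: first move all the green caps from it into the empty carton tray beside it, then take the scraper block and wipe every loose chip off the plate, over its open end into the catch trough, pushing them with the scraper and never with your fingers. Finally put the scraper back on its rubber pad, standing on its steel bar and lying along the pad, and leave the glue, tape, screwdriver and brown disc where they are.

Things in the scene. Friction and masses are not known exactly. Their poses are not given: they have to be found in the camera images.
- station: Fixed aluminium plate with catch trough. Origin at table height; y axis points along the plate to the trough, x across. Plate: top 35 mm above table, x -130..130, y -135..120 mm. Trough: y 120..210, same width, dark floor 5 mm above table. Grey 6 mm wall, top 47 mm above table, round both except between them: chips pushed over that edge (y 120) drop in.
- carton: Fixed shallow cardboard tray for the caps, 210 (x) by 140 (y) by 40 mm high outside, 5 mm walls and floor, open on top. Origin at the centre of its underside on the table. It stands on one side of the plate, left or right.
- pad: Fixed black rubber pad, 180 (x) by 90 (y) by 6 mm thick, the scraper's place. Origin at the centre of its underside on the table. On the other side of the plate from the carton tray.
- scraper: Scraper block, loose, about 0.4 kg: flat steel bar 110 (x) by 36 (y) by 20 mm high, with a wooden grip standing on its middle, 66 (x) by 22 (y) mm, from 20 to 72 mm above the underside (grasp it across its 22 mm, about 50 mm above the underside). Origin at the centre of its underside.
- cap1: Green plastic cap, loose, standing rim down on the plate at the start (may be absent). Round body 42 mm in diameter with a domed top, 50 mm high, rim 47 mm with two lugs (50 mm across them) in the lowest 8 mm. Origin at the centre of the rim's underside, z towards the dome. Straight sides from 10 to 34 mm above the rim.
- cap2: Green plastic cap, loose, standing rim down on the plate at the start (may be absent). Round body 42 mm in diameter with a domed top, 50 mm high, rim 47 mm with two lugs (50 mm across them) in the lowest 8 mm. Origin at the centre of the rim's underside, z towards the dome. Straight sides from 10 to 34 mm above the rim.
- cap3: Green plastic cap, loose, standing rim down on the plate at the start (may be absent). Round body 42 mm in diameter with a domed top, 50 mm high, rim 47 mm with two lugs (50 mm across them) in the lowest 8 mm. Origin at the centre of the rim's underside, z towards the dome. Straight sides from 10 to 34 mm above the rim.
- cap4: Green plastic cap, loose, standing rim down on the plate at the start (may be absent). Round body 42 mm in diameter with a domed top, 50 mm high, rim 47 mm with two lugs (50 mm across them) in the lowest 8 mm. Origin at the centre of the rim's underside, z towards the dome. Straight sides from 10 to 34 mm above the rim.
- chip1: Loose chip, a green plastic moulding offcut on the plate (may be absent), 22 by 13 by 9 mm high, plain block. Origin at the centre of its underside.
- chip2: Loose chip, a green plastic moulding offcut on the plate (may be absent), 16 by 15 by 9 mm high with a 10 mm stub on its +x side. Origin at the centre of its underside.
- chip3: Loose chip, a green plastic moulding offcut on the plate (may be absent), 22 by 13 by 9 mm high, plain block. Origin at the centre of its underside.
- chip4: Loose chip, a green plastic moulding offcut on the plate (may be absent), 16 by 15 by 9 mm high with a 10 mm stub on its +x side. Origin at the centre of its underside.
- chip5: Loose chip, a green plastic moulding offcut on the plate (may be absent), 22 by 13 by 9 mm high, plain block. Origin at the centre of its underside.
- chip6: Loose chip, a green plastic moulding offcut on the plate (may be absent), 16 by 15 by 9 mm high with a 10 mm stub on its +x side. Origin at the centre of its underside.
- chip7: Loose chip, a green plastic moulding offcut on the plate (may be absent), 22 by 13 by 9 mm high, plain block. Origin at the centre of its underside.
- chip8: Loose chip, a green plastic moulding offcut on the plate (may be absent), 16 by 15 by 9 mm high with a 10 mm stub on its +x side. Origin at the centre of its underside.
- glue: Bystander: white glue bottle, 38 mm in diameter, 110 mm high, standing. Origin at the centre of its underside.
- tape: Bystander: roll of clear tape lying flat, 90 mm in diameter, 45 mm high. Origin at the centre of its underside.
- driver: Bystander: screwdriver lying beyond the plate. Origin under its middle.
- disc: Bystander: brown disc, 32 mm in diameter, 8 mm thick, lying near the robot. Origin at the centre of its underside.

How it is judged:
By the outcome, as a careful person would: the job done as asked, in the order asked, and still so for the second after the job is handed in, with the robot touching nothing.
Of cap1, cap2, cap3, cap4 only 3 to 4 are there at a start; the rules pass over those that are not, and their reading is None.
Of chip1, chip2, chip3, chip4, chip5, chip6, chip7, chip8 only 5 to 8 are there at a start; the rules pass over those that are not, and their reading is None.
At some moment in a run one of cap1, cap2, cap3, cap4 may be knocked a few centimetres aside while the robot is not near it.
Once in a run the grip may slacken for a moment while it holds something.
It also fails if it takes over 200 s, if anything falls off the work surface, if the arm or the gripper's body presses on something with over 40 N, if the wrist force passes 120 N, or if a joint passes its speed limit or range.

### The arm

A 6-joint arm with a two-finger parallel gripper is mounted at the origin on the work surface. World frame = base frame: x ahead of the robot, y to its left, z up, the work surface at z = 0. Lengths are in m, angles in degrees, forces in N, time in s.
With the tool pointing down it reaches from about 0.3 to 0.875 m from the base axis. Payload 4.2 kg.
Tool frame: the origin (TCP) lies at the very end of the fingers, on their centre line; the grasp point (between the pads) lies r.grip_depth behind it (r.grip_depth is the distance from the TCP to the grasp point, in m); z points along the fingers, y is the line along which they close (so a half turn about z gives the same grasp; the last joint's range is limited). The gripper opens to 85 mm and grips with 20 to 120 N. Pads are 22 mm wide; open, the fingers measure 114 mm over their backs; the gripper's body (76 mm by 85 mm) begins 54 mm behind the grasp point. The pads swing forward as they close: fully open they stand 13 mm farther back than shut.
Start: joints at [67.151, 18.312, 89.639, -0, 72.044, -1.146], TCP at [0.213, 0.534, 0.231] pointing down, gripper open.
Joint ranges: [-177.97, 177.97], [-48.28, 115.42], [12.27, 149.76], [-77.06, 257.06], [2.81, 150.46], [-146.56, 146.56]. Speed limits (degrees/s): [147.25, 147.25, 180, 180, 180, 180].

### API

Orientations are given as a 3x3 rotation matrix whose columns are the frame's x, y, z axes.
In Python, from rig import r, eyes gives the robot as it stands. Calls block until the motion is done:
- r.movep(position, orientation): joint-space move of the TCP to a pose.
- r.move_straight(position, frame=None, speed=0.15): straight line of the TCP; frame=None keeps the orientation; speed is the mean speed in m/s.
- r.movej(angles): joint-space move.
- r.gripper_open() and r.close_gripper(strength=None): open the fingers fully, or close them until they stop; strength is the grip in N (None keeps the last).
- r.hold(seconds).
- r.inverse_kinematics(position, orientation): joint angles nearest the present ones, or None.
- r.get_state(): the state.
- eyes.capture(name): name is "scene" or "side" or "wrist"; returns a dict with "color" (400x640x3 uint8, red, green, blue), "fx", "fy", "cx", "cy" (pixels), "R" (3x3) and "t" (3): a world point X has camera coordinates R X + t. Camera axes: x right, y down, z forward; pixel columns grow to the right and rows downward; lengths in m; the calibration is good to about 2 mm. A picture is of the moment at which its call begins. There is no depth.
A pose or a line that the arm cannot do raises r.PlanningError and nothing moves.
- r.hand_in(): hands the job in; it is judged then, once.
The state is a dict: "t": time; "joint_positions": joint angles; "qvel": joint speeds; "tau": joint torques, N m; "eef_pos": TCP position; "tool_rot": TCP orientation; "wrist_force": force on the tool from outside, world axes, zero at the start; "moment": the same for the moment, N m; "finger_gap": opening from 0.0 (shut) to 1.0 (fully open); "grip_force": force on a finger pad.
Only numpy, scipy, OpenCV 4.12 (cv2) and the standard library are available. Lean on these libraries where they do the work, as an engineer would, in place of code of your own. Each camera call takes 0.05 s, during which the arm holds its last target. There are 200 camera calls.

## Working session

There is one attempt and no reset: what is moved stays moved. The work goes in short steps, each a Python script; the robot and the scene stay as the last script left them, time stands still between calls to the robot, and variables do not carry over. Pictures are saved under pics/ and viewed, at most 14 in all, crops included, and the job is handed in when it is done.

```bash
ls; mkdir -p pics; python3 - <<'E'
from rig import r, eyes
import cv2,numpy as np
for n in ["scene","side","wrist"]:
    c=eyes.capture(n); cv2.imwrite(f"pics/{n}0.png",c["color"][:,:,::-1]); R=np.array(c["R"]);print(n,c["fx"],c["cx"],c["cy"],(-R.T@np.array(c["t"])).round(3),R.round(2).tolist())
print(r.get_state(), r.grip_depth)
E
```

```text
pics
scene 493.79190486955235 316.5969608134792 202.86822451416717 [ 1.46  -0.126  0.667] [[0.15, 0.99, -0.0], [0.54, -0.08, -0.84], [-0.83, 0.13, -0.54]]
side 427.9351887424242 319.97460141561334 195.70175747409723 [ 0.1   -0.872  0.715] [[0.88, -0.47, -0.02], [-0.27, -0.47, -0.84], [0.39, 0.74, -0.54]]
wrist 303.74491425639957 319.45161848637963 206.10555833222688 [0.138 0.563 0.374] [[0.37, 0.93, -0.0], [0.88, -0.35, 0.31], [0.29, -0.12, -0.95]]
{'t': 0.15, 'joint_positions': array([ 6.71490355e+01,  1.83431365e+01,  8.96895130e+01,  1.32071306e-04,
        7.20431096e+01, -1.14392887e+00]), 'qvel': array([-0.07556605, -0.21013269, -0.19272243, -0.05467591,  0.11131688,
        0.03268908]), 'tau': array([-8.80704704e-06, -4.15845752e+01, -2.34344316e+01, -1.82611589e-04,
        6.02623390e-03, -1.96022501e-05]), 'eef_pos': array([0.21251575, 0.53391423, 0.23068197]), 'tool_rot': array([[-9.29086891e-01,  3.69861168e-01, -5.15495460e-04],
       [ 3.69861526e-01,  9.29086093e-01, -1.21762158e-03],
       [ 2.85887244e-05, -1.32193818e-03, -9.99999126e-01]]), 'wrist_force': array([ 0.68743684, -0.22798279,  0.26788929]), 'moment': array([ 0.00994509,  0.00789321, -0.04580388]), 'grip_force': 0.0, 'finger_gap': 1.0024038461938953} 0.0187
```

View pics/scene0.png

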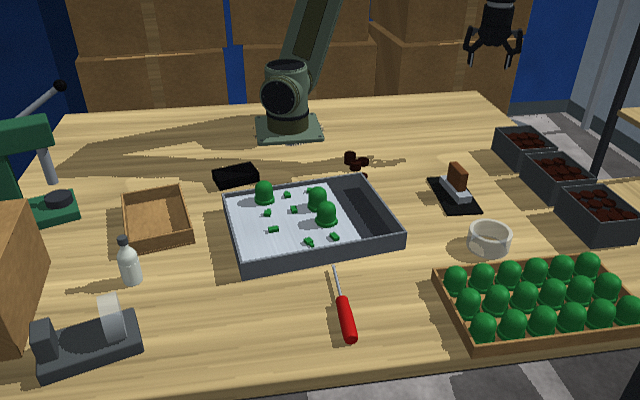

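View pics/side0.png

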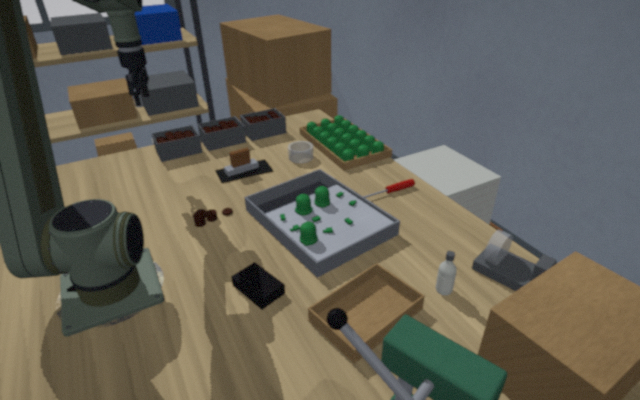

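The scene view shows the station in the middle: its trough points to world +y (scene right), three caps are near (264,192), (317,198) and (326,213), and there are about seven chips. The carton is at (157,218), and the scraper stands on the pad at (455,190). The side view agrees. Next I'll compute rough positions and get a wrist view from above.

```bash
cat > h.py <<'E'
from rig import r, eyes
import cv2, numpy as np
def cap(n,save=None):
    c=eyes.capture(n); c["R"]=np.array(c["R"]); c["t"]=np.array(c["t"]).ravel()
    if save: cv2.imwrite(f"pics/{save}.png",c["color"][:,:,::-1])
    return c
def back(c,u,v,z):
    d=c["R"].T@np.array([(u-c["cx"])/c["fx"],(v-c["cy"])/c["fy"],1]); o=-c["R"].T@c["t"]
    return o+d*(z-o[2])/d[2]
def proj(c,X):
    p=np.atleast_2d(X)@c["R"].T+c["t"]
    return np.c_[c["fx"]*p[:,0]/p[:,2]+c["cx"],c["fy"]*p[:,1]/p[:,2]+c["cy"]]
def down(yaw):  # tool y axis at yaw deg in world, z down
    a=np.radians(yaw); y=np.array([np.cos(a),np.sin(a),0]); z=np.array([0,0,-1.]); return np.c_[np.cross(y,z),y,z]
E
python3 - <<'E'
from h import *
c=cap("scene")
for n,u,v,z in [("A",222,192,.047),("B",357,175,.047),("C",407,233,.047),("D",239,265,.047),("carton1",122,194,.04),("carton2",180,185,.04),("carton3",193,232,.04),("carton4",124,245,.04),("scr top",456,163,.072),("pad1",427,180,.006),("pad2",464,177,.006),("pad3",483,211,.006),("pad4",447,214,.006),("tape",490,250,0),("glue",130,280,0),("disc",365,176,0.0),("black",236,180,0.02)]:
    print(n,back(c,u,v,z).round(3))
im=c["color"][140:300,110:500,::-1]; cv2.imwrite("pics/z1.png",cv2.resize(im,None,fx=2.05,fy=2.05,interpolation=cv2.INTER_CUBIC))
w=eyes.capture("wrist");
s=r.get_state(); T=s["tool_rot"];p=s["eef_pos"];R=np.array(w["R"]);o=-R.T@np.array(w["t"]).ravel()
print("cam in tool",T.T@(o-p),"axis",T.T@R[2])
E
```

```text
A [ 0.432 -0.2    0.047]
B [0.402 0.137 0.047]
C [0.659 0.188 0.047]
D [ 0.709 -0.165  0.047]
carton1 [ 0.393 -0.438  0.04 ]
carton2 [ 0.371 -0.304  0.04 ]
carton3 [ 0.576 -0.261  0.04 ]
carton4 [ 0.6   -0.399  0.04 ]
scr top [0.423 0.387 0.072]
pad1 [0.387 0.332 0.006]
pad2 [0.387 0.435 0.006]
pad3 [0.548 0.415 0.006]
pad4 [0.547 0.325 0.006]
tape [0.685 0.37  0.   ]
glue [ 0.666 -0.385  0.   ]
disc [0.33  0.177 0.   ]
black [ 0.333 -0.167  0.02 ]
cam in tool [ 0.08030526 -0.00084706 -0.14354679] axis [-3.14163982e-01 -6.73997393e-04  9.49368494e-01]
```

View pics/z1.png

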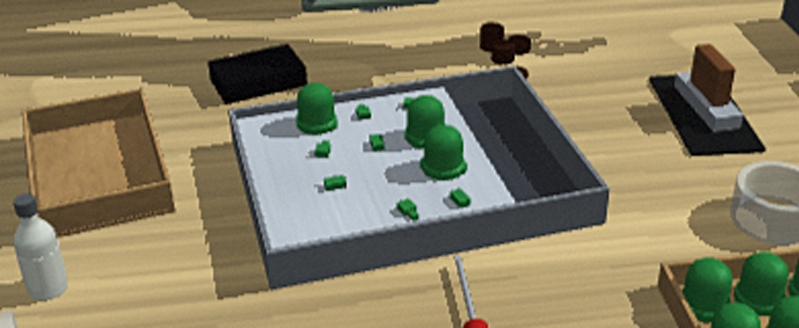

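The crop shows three caps with seven chips visible, and one of those, at crop (408,103), is half hidden behind a cap. Now wrist views from above.

```bash
python3 - <<'E'
from h import *
r.movep([0.44,0.0,0.34],down(90)); c=cap("wrist","w1")
r.movep([0.62,0.0,0.34],down(90)); c2=cap("wrist","w2")
np.save("w.npy",[c,c2],allow_pickle=True)
cv2.imwrite("pics/w12.png",cv2.resize(np.vstack([c["color"],c2["color"]])[:,:,::-1],None,fx=.75,fy=.75))
E
```

```text
(no output)
```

View pics/w12.png

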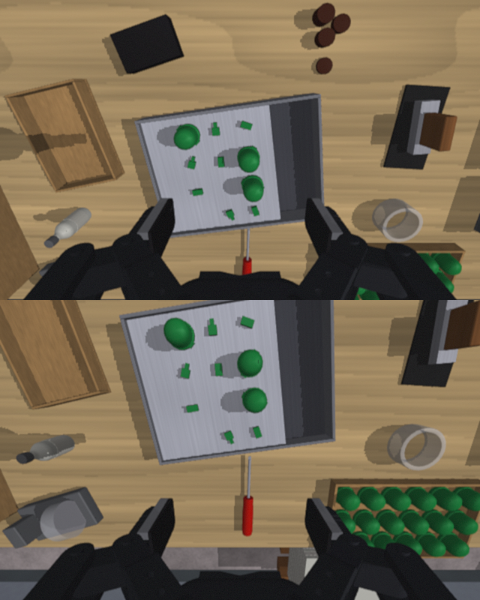

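Both wrist views are clear. They show three caps, at (186,136), (248,158) and (252,188) in the top half, and seven chips. Next I'll fit the poses by code and check them with an overlay.

```bash
cat >> h.py <<'E'
from scipy.optimize import least_squares
def rot(a): a=np.radians(a); return np.array([[np.cos(a),-np.sin(a)],[np.sin(a),np.cos(a)]])
def place(P,L):  # pose x,y,yaw deg ; local pts
    L=np.atleast_2d(np.array(L,float)); return np.c_[L[:,:2]@rot(P[2]).T+P[:2],L[:,2]]
def fit(obs,p0):
    f=lambda P:np.concatenate([(proj(c,place(P,L))-px).ravel() for c,L,px in obs])
    s=least_squares(f,p0,loss="soft_l1"); return s.x, np.abs(s.fun).max()
def capsurf(x,y,z0=.035):
    a=np.linspace(0,2*np.pi,40); P=[]
    for h,rr in [(0,.0235),(.008,.0235),(.034,.021),(.042,.018),(.047,.011),(.05,.003)]: P.append(np.c_[x+rr*np.cos(a),y+rr*np.sin(a),np.full(40,z0+h)])
    return np.vstack(P)
def greens(c,poly=None):
    hsv=cv2.cvtColor(c["color"],cv2.COLOR_RGB2HSV); m=((hsv[...,0]>45)&(hsv[...,0]<85)&(hsv[...,1]>110)&(hsv[...,2]>30)).astype(np.uint8)
    if poly is not None:
        k=np.zeros_like(m); cv2.fillConvexPoly(k,cv2.convexHull(poly.astype(np.int32)),1); m&=k
    n,l,s,ce=cv2.connectedComponentsWithStats(m)
    return [(s[i,4],ce[i],s[i,:4]) for i in range(1,n) if s[i,4]>8],l
def capfit(c,cen,z0=.035):
    def f(q):
        M=cv2.moments(cv2.convexHull(proj(c,capsurf(*q,z0)).astype(np.float32))); return np.array([M["m10"]/M["m00"],M["m01"]/M["m00"]])-cen
    return least_squares(f,back(c,*cen,z0+.025)[:2]).x
E
python3 - <<'E'
from h import *
c1,c2=np.load("w.npy",allow_pickle=True); k=4/3
W=[[-.136,-.141,.047],[-.136,.216,.047],[.136,.216,.047],[.136,-.141,.047]]
c0=cap("scene")
S,e=fit([(c1,W,np.array([[136,121],[320,94],[323,210],[160,233]])*k),(c0,W,np.array([[222.7,193.7],[362.7,173.2],[406,231.7],[240.7,262]]))],[.55,-.01,-10]);print("station",S,e)
C=[[-.105,-.07,.04],[-.105,.07,.04],[.105,.07,.04],[.105,-.07,.04]]
Ca,e=fit([(c1,C,np.array([[6,96],[85,80],[123,172],[56,190]])*k),(c0,C,[[122,194],[180,185],[193,232],[124,245]])],[.48,-.35,-5]);print("carton",Ca,e)
Q=[[-.09,-.045,.006],[-.09,.045,.006],[.09,.045,.006],[.09,-.045,.006]]
Pa,e=fit([(c1,Q,np.array([[407,85],[450,88],[428,170],[385,165]])*k),(c0,Q,[[427,180],[464,177],[483,211],[447,214]])],[.46,.38,-5]);print("pad",Pa,e)
np.save("poses.npy",[S,Ca,Pa])
I=[[-.13,-.135,.035],[-.13,.12,.035],[.13,.12,.035],[.13,-.135,.035]]
for nm,c in (("w1",c1),("w2",c2)):
    pl=proj(c,place(S,np.array(W)+[0,0,.0])); b,_=greens(c,pl)
    print(nm)
    for a,ce,s in b:
        if a>250: print("cap",a,capfit(c,ce).round(4))
        else: print("chip",a,place([0,0,0],[0,0,0]) is None, (rot(-S[2])@(back(c,*ce,.0395)[:2]-S[:2])).round(4), back(c,*ce,.0395)[:2].round(3))
im=c1["color"][:,:,::-1].copy()
for P,L in ((S,W),(S,I),(Ca,C),(Pa,Q)): cv2.polylines(im,[(proj(c1,place(P,L))*8).astype(np.int32)],True,(0,0,255),1,cv2.LINE_AA,3)
cv2.imwrite("pics/ov.png",cv2.resize(im[80:330],(800,312),interpolation=cv2.INTER_CUBIC))
E
```

```text
station [ 0.54842819 -0.04471182  7.55762002] 12.153058159260524
carton [ 0.47806063 -0.35046982 11.35915405] 12.900287770635032
pad [ 0.46182443  0.37593167 -2.87090945] 5.204729762412285
w1
chip 108 False [-0.0949  0.0697] [0.445 0.012]
chip 119 False [-0.0935  0.0085] [ 0.455 -0.049]
cap 884 [ 0.4656 -0.1039]
cap 791 [0.5115 0.0175]
chip 110 False [-0.0304 -0.0519] [ 0.525 -0.1  ]
chip 99 False [-0.0256  0.0085] [ 0.522 -0.04 ]
cap 788 [0.5758 0.0269]
chip 94 False [ 0.0365 -0.0528] [ 0.592 -0.092]
chip 82 False [0.0993 0.0662] [0.638 0.034]
chip 91 False [0.101  0.0099] [ 0.647 -0.022]
w2
chip 172 False [-0.0959  0.0697] [0.444 0.012]
cap 1267 [ 0.4648 -0.1036]
chip 180 False [-0.0945  0.0085] [ 0.454 -0.049]
cap 940 [0.5112 0.0171]
chip 157 False [-0.031 -0.052] [ 0.525 -0.1  ]
chip 138 False [-0.0264  0.0086] [ 0.521 -0.04 ]
cap 829 [0.5749 0.0267]
chip 117 False [ 0.0359 -0.0528] [ 0.591 -0.092]
chip 107 False [0.0986 0.0663] [0.637 0.034]
chip 118 False [0.1004 0.0097] [ 0.647 -0.022]
```

View pics/ov.png

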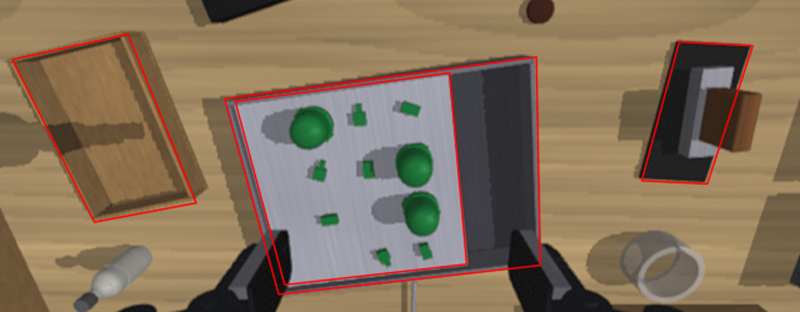

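The overlay shows the station and pad fits are good. Next are closer looks at the carton and at the pad with the scraper.

```bash
python3 - <<'E'
from h import *
a=np.load("poses.npy",allow_pickle=True)
r.movep([.46,.33,.25],down(90)); c2=cap("wrist","p1")
r.movep([.46,-.34,.30],down(90)); c1=cap("wrist","c1")
np.save("w3.npy",[c1,c2],allow_pickle=True)
cv2.imwrite("pics/cp.png",np.vstack([c1["color"][:300],c2["color"][:300]])[:,:,::-1])
print(r.get_state()["t"],c1["R"].round(3).tolist(),c1["t"])
E
```

```text
7.1667 [[-0.001, 1.0, -0.0], [0.949, 0.001, 0.314], [0.314, 0.0, -0.949]] [ 0.3409076  -0.49945358  0.30202406]
```

View pics/cp.png

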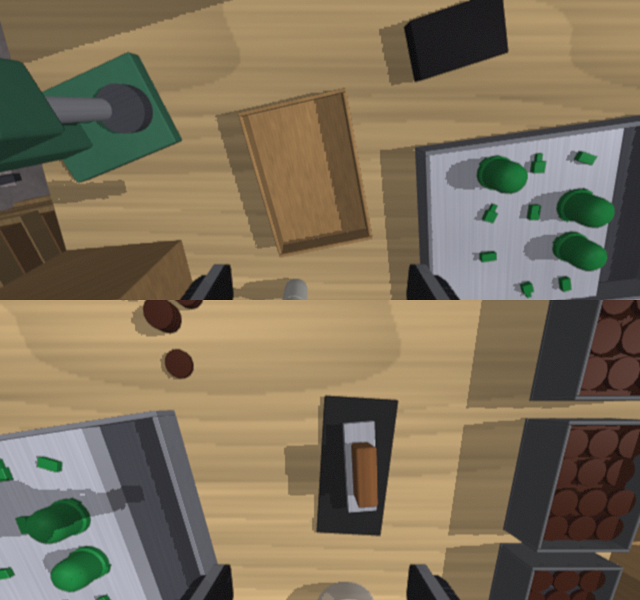

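The carton rim corners are at about (240,115), (343,90), (371,237) and (281,254). The pad is at (324,396), (398,402), (380,535) and (317,532), with the scraper on it at about (360,467). I'll fit these and zoom in on the overlays.

```bash
python3 - <<'E'
from h import *
S,Ca,Pa=np.load("poses.npy",allow_pickle=True); c1,c2=np.load("w3.npy",allow_pickle=True)
C=[[-.105,-.07,.04],[-.105,.07,.04],[.105,.07,.04],[.105,-.07,.04]]
Ca,e=fit([(c1,C,[[240,115],[343,90],[371,237],[281,254]])],Ca);print("carton",Ca,e)
Q=[[-.09,-.045,.006],[-.09,.045,.006],[.09,.045,.006],[.09,-.045,.006]]
Pa,e=fit([(c2,Q,[[324,96],[398,102],[380,235],[317,232]])],Pa);print("pad",Pa,e)
B=lambda z:[[-.055,-.018,z],[-.055,.018,z],[.055,.018,z],[.055,-.018,z]]
G=[[-.033,-.011,.078],[-.033,.011,.078],[.033,.011,.078],[.033,-.011,.078]]
Sc,e=fit([(c2,B(.026)[2:],[[377,210],[350,213]]),(c2,B(.006)[:2],[[344,124],[375,121]])],Pa);print("scr",Sc,e)
np.save("poses.npy",[S,Ca,Pa,Sc])
def dr(c,lst,x0,y0,x1,y1,sc):
    im=c["color"][y0:y1,x0:x1,::-1]; im=cv2.resize(im,None,fx=sc,fy=sc,interpolation=cv2.INTER_CUBIC)
    for P,L,col in lst: cv2.polylines(im,[(((proj(c,place(P,L))+.5-[x0,y0])*sc)*8).astype(np.int32)],True,col,1,cv2.LINE_AA,3)
    return im
a=dr(c1,[(Ca,C,(0,0,255))],220,70,400,270,2.7)
b=dr(c2,[(Pa,Q,(0,0,255)),(Sc,B(.026),(0,255,0)),(Sc,B(.006),(255,255,0)),(Sc,G,(255,0,255))],300,80,408,250,3.2)
o=np.zeros((max(a.shape[0],b.shape[0]),a.shape[1]+b.shape[1],3),np.uint8);o[:a.shape[0],:a.shape[1]]=a;o[:b.shape[0],a.shape[1]:]=b[:,:];print(o.shape);cv2.imwrite("pics/ov2.png",o[:600,:800])
E
```

```text
carton [ 0.47707788 -0.35415032 13.28406343] 4.502319739463587
pad [ 0.46149733  0.37356544 -3.2854992 ] 1.8660474232977293
scr [0.45494188 0.3812922  4.05858569] 1.2252634223073642
(544, 832, 3)
```

View pics/ov2.png

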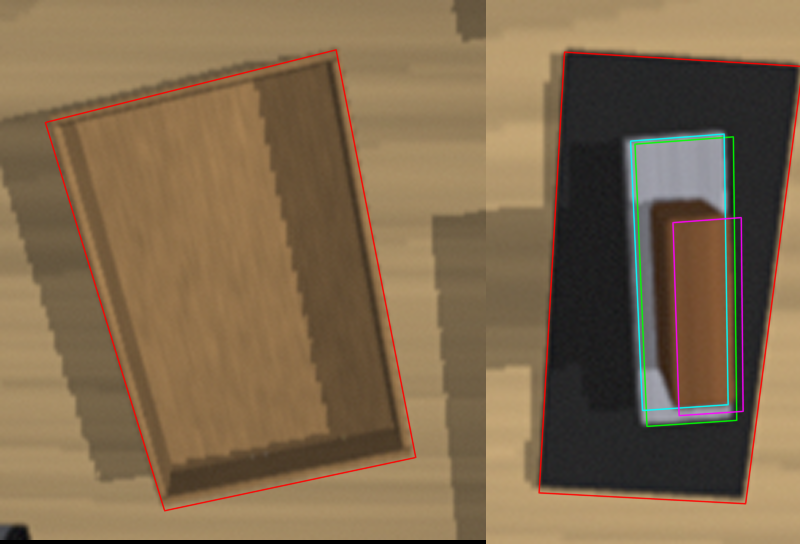

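The carton and pad fits are good, and the scraper needs a shift of about 2 mm. Now I'll start the cap transfer, looking again before each pick.

```bash
cat >> h.py <<'E'
S,Ca,Pa,Sc=np.load("poses.npy",allow_pickle=True)
W=np.array([[-.136,-.141,.047],[-.136,.216,.047],[.136,.216,.047],[.136,-.141,.047]])
def look():
    r.movep([.62,0,.34],down(90)); c=cap("wrist"); b,l=greens(c,proj(c,place(S,W)))
    caps=[capfit(c,ce) for a,ce,s in b if a>450]; chips=[back(c,*ce,.0395)[:2] for a,ce,s in b if a<=450]
    return caps,chips,c
loc=lambda p:rot(-S[2])@(np.array(p)-S[:2])
def clearance(p,yaw,caps,chips):
    d=rot(yaw)@[1,0]; n=np.array([-d[1],d[0]]); m=1
    def rect(q,sg):  # distance from point to finger footprint (radial 21..58, half width 11)
        v=np.array(q)-p; a=sg*v@d; b=abs(v@n); return np.hypot(max(a-.058,.021-a,0),max(b-.011,0))
    for sg in (1,-1):
        for q in chips: m=min(m,rect(q,sg)-.013)
        for q in caps:
            if np.linalg.norm(q-p)>.01: m=min(m,rect(q,sg)-.025)
        for w in (1,-1):
            L=loc(p+sg*d*.058+w*n*.011); m=min(m,.13-abs(L[0]),.135+L[1])
    return m
def goyaw(pos,yaw):
    best=None; q0=np.array(r.get_state()["joint_positions"])
    for k in (0,180,-180):
        q=r.inverse_kinematics(pos,down(yaw+k))
        if q is not None and abs(q[5])<140 and (best is None or np.abs(q-q0).max()<best[0]): best=(np.abs(q-q0).max(),yaw+k)
    r.movep(pos,down(best[1])); return best[1]
def movecap(k):
    caps,chips,c=look()
    print("caps",[loc(p).round(3).tolist() for p in caps],"chips",[loc(p).round(3).tolist() for p in chips])
    cl,yaw,p=max(((clearance(p,y,caps,chips),y,p) for p in caps for y in range(0,180,5)),key=lambda t:t[0])
    print("pick",p,yaw,"clear",cl)
    goyaw([*p,.15],yaw); r.move_straight([*p,.040],speed=.1); r.close_gripper(40)
    s=r.get_state(); print("gap",s["finger_gap"],s["grip_force"])
    r.move_straight([*p,.16],speed=.12); s=r.get_state(); print("gap",s["finger_gap"],s["grip_force"])
    q=place(Ca,[[(-.062,0,.062)[k],0,0]])[0,:2]
    goyaw([*q,.16],Ca[2]+90); print("gap",r.get_state()["finger_gap"])
    r.move_straight([*q,.015],speed=.12); s=r.get_state(); print("gap",s["finger_gap"],s["wrist_force"].round(1))
    r.gripper_open(); r.move_straight([*q,.16],speed=.2); print("t",r.get_state()["t"])
E
python3 - <<'E'
from h import *
movecap(0)
r.movep([.46,-.34,.30],down(90)); cap("wrist","c2")
E
```

```text
caps [[-0.091, -0.047], [-0.029, 0.066], [0.036, 0.067]] chips [[-0.096, 0.07], [-0.095, 0.009], [-0.031, -0.052], [-0.027, 0.009], [0.036, -0.053], [0.099, 0.066], [0.1, 0.01]]
pick [0.57487352 0.02665949] 100 clear 0.03180431620370807
gap 0.48096577437637217 65.13809301657602
gap 0.48176449112129094 63.334060977213085
gap 0.485267438914529
gap 0.4806713345816421 [0.8 0.1 0.7]
t 17.0667
```

View pics/c2.png

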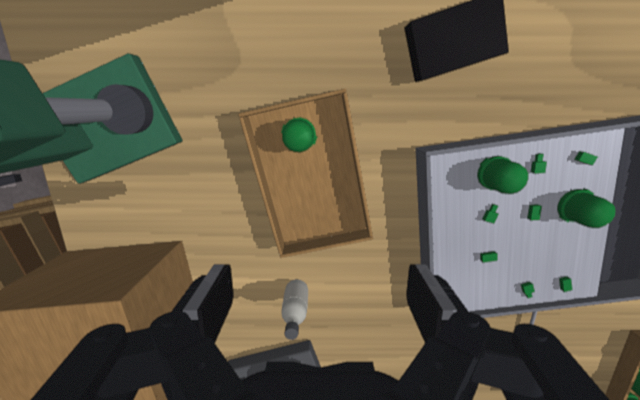

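The cap stands upright in the carton at (299,135). Two caps remain at (502,174) and (586,208), and no chip has moved. On to the other two.

```bash
python3 - <<'E'
from h import *
movecap(1); movecap(2)
caps,chips,c=look(); print(len(caps),[loc(p).round(3).tolist() for p in chips])
r.movep([.46,-.34,.30],down(90)); cap("wrist","c3")
E
```

```text
caps [[-0.091, -0.047], [-0.029, 0.066]] chips [[-0.096, 0.07], [-0.095, 0.009], [-0.031, -0.052], [-0.027, 0.009], [0.036, -0.053], [0.098, 0.066], [0.1, 0.01]]
pick [0.51115588 0.01712496] 145 clear 0.01704641823197297
gap 0.4836473397623821 63.02363550988957
gap 0.48155149754358323 62.31301775900647
gap 0.4805682143901296
gap 0.48095802110972774 [-0.6  0.4  0.4]
t 29.9083
caps [[-0.091, -0.047]] chips [[-0.096, 0.07], [-0.094, 0.009], [-0.031, -0.052], [-0.027, 0.009], [0.036, -0.053], [0.099, 0.066], [0.101, 0.01]]
pick [ 0.46478015 -0.10357594] 70 clear 0.002751453637932305
gap 0.4810274690863437 88.73827557312325
gap 0.4780093769206197 88.02516874624416
gap 0.4771730185609035
gap 0.4798280095394851 [-0.5 -0.3 -0.2]
t 39.5833
0 [[-0.096, 0.07], [-0.094, 0.009], [-0.031, -0.052], [-0.027, 0.009], [0.036, -0.053], [0.099, 0.066], [0.1, 0.01]]
```

View pics/c3.png

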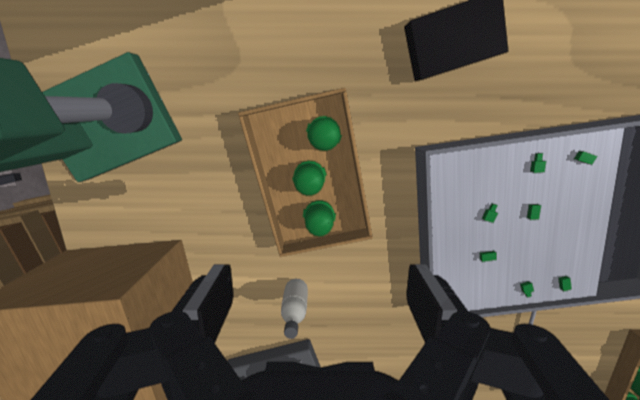

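All three caps are inside the carton, upright, at (323,134), (309,178) and (319,217). One shifted slightly but it's still well in. The seven chips haven't moved. Next I'll take the scraper.

```bash
python3 - <<'E'
from h import *
c1,c2=np.load("w3.npy",allow_pickle=True)
B=[[-.055,-.018,.026],[-.055,.018,.026],[.055,.018,.026],[.055,-.018,.026]]
Sc,e=fit([(c2,B,[[343.75,123.1],[374.1,121.9],[378,210.6],[349.1,212.5]])],Sc);print("scr",Sc,e)
np.save("poses.npy",[S,Ca,Pa,Sc])
goyaw([*Sc[:2],.16],Sc[2]+90); r.move_straight([*Sc[:2],.037],speed=.1); r.close_gripper(100)
s=r.get_state(); print(s["finger_gap"],s["grip_force"],s["wrist_force"].round(1),s["eef_pos"])
r.move_straight([*Sc[:2],.2],speed=.12); s=r.get_state(); print(s["finger_gap"],s["grip_force"],s["wrist_force"].round(1),s["moment"].round(2),s["t"])
E
```

```text
scr [0.45447485 0.37973793 5.15672183] 1.2841590266402676
0.24228062550691182 98.24901580810547 [-0.4 -0.3  1.6] [0.45470683 0.37984874 0.03730487]
0.24588407734534537 97.67171144485474 [-0.5 -0.7 -4.1] [0.02 0.02 0.02] 48.6333
```

```bash
cat >> h.py <<'E'
def wipe(x,y0=-.105,y1=.135,dz=.0015):
    g=lambda y:place(S,[[x,y,0]])[0,:2]
    z=.035+.0312+dz
    goyaw([*g(y0),.16],S[2]+90); r.move_straight([*g(y0),z],speed=.1)
    s=r.get_state(); print("down",s["finger_gap"].round(3),s["wrist_force"].round(1))
    r.move_straight([*g(y1),z],speed=.08)
    s=r.get_state(); print("end",s["finger_gap"].round(3),s["wrist_force"].round(1))
    r.move_straight([*g(y1),.16],speed=.2)
E
python3 - <<'E'
from h import *
wipe(.002)
r.movep([.62,0,.40],down(90)); c=cap("wrist","s1"); s=r.get_state();print(s["t"],s["wrist_force"])
E
```

```text
Traceback (most recent call last):
  File "h.py", line 76, in wipe
    s=r.get_state(); print("down",s["finger_gap"].round(3),s["wrist_force"].round(1))
                                  ^^^^^^^^^^^^^^^^^^^^^
AttributeError: 'float' object has no attribute 'round'
```

```bash
sed -i 's/s\["finger_gap"\].round(3)/round(s["finger_gap"],3)/' h.py; python3 - <<'E'
from h import *
wipe(.002)
r.movep([.62,0,.40],down(90)); c=cap("wrist","s1"); s=r.get_state();print(s["t"],s["wrist_force"])
E
```

```text
down 0.242 [-0.4  0.  -2.4]
end 0.245 [ 0.   0.6 -2.8]
58.05 [-0.37674521 -0.09457813 -3.77722508]
```

View pics/s1.png

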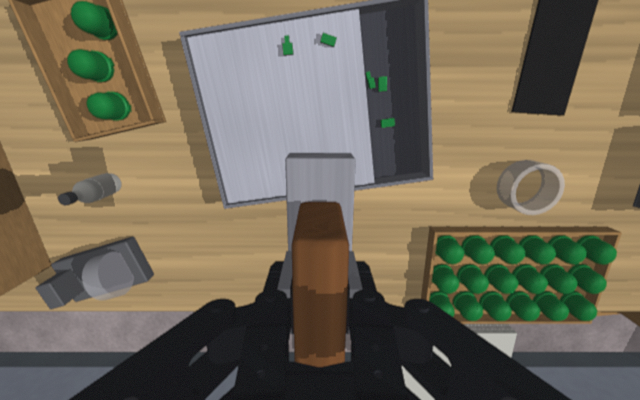

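Three chips are now in the trough, at (370,82), (383,84) and (388,122), and the scraper is held straight. Now the two side passes.

```bash
python3 - <<'E'
from h import *
wipe(-.071); wipe(.071)
r.movep([.40,.05,.42],down(90)); c1=cap("wrist"); 
r.movep([.62,0.0,.42],down(90)); c2=cap("wrist"); c3=cap("scene")
cv2.imwrite("pics/s2.png",np.vstack([c1["color"][:260],c3["color"][140:300]])[:,:,::-1])
print(r.get_state()["t"])
P=place(S,W)
for c in (c1,c2): print([(int(a),loc(back(c,*ce,.0395)[:2]).round(3).tolist(),loc(back(c,*ce,.01)[:2]).round(3).tolist()) for a,ce,s in greens(c,proj(c,P))[0]])
E
```

```text
down 0.248 [-0.8 -1.  -3.2]
end 0.244 [ 0.2  0.6 -4. ]
down 0.244 [-0.2  0.3 -2.5]
end 0.242 [-0.8  0.8 -3.6]
72.3083
[(38, [0.024, 0.159], [0.037, 0.161])]
[(145, [-0.112, 0.152], [-0.118, 0.158]), (108, [-0.089, 0.126], [-0.094, 0.131]), (96, [-0.032, 0.127], [-0.033, 0.132]), (112, [-0.025, 0.145], [-0.026, 0.151]), (108, [0.034, 0.15], [0.036, 0.155]), (96, [0.094, 0.145], [0.1, 0.151]), (82, [0.098, 0.129], [0.104, 0.134])]
```

View pics/s2.png

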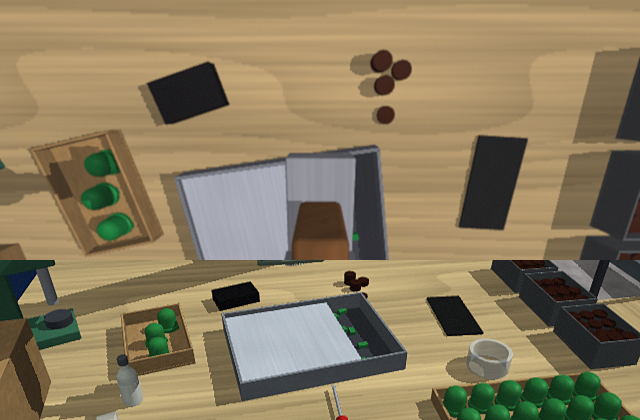

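All seven chips are in the trough (local y 0.131 or more), the plate is clear, and the three caps are in the carton. Now I'll put the scraper back.

```bash
python3 - <<'E'
from h import *
p=Pa[:2]
goyaw([*p,.16],Pa[2]+90); r.move_straight([*p,.0385],speed=.1); r.move_straight([*p,.037],speed=.02)
s=r.get_state(); print(s["finger_gap"],s["wrist_force"].round(1))
r.gripper_open(); r.move_straight([*p,.2],speed=.15)
r.movep([.46,.33,.25],down(90)); c2=cap("wrist")
r.movep([.40,-.1,.42],down(90)); r.hold(.5); c1=cap("wrist"); c3=cap("side")
z=cv2.resize(c3["color"][120:340,180:440],None,fx=320/260,fy=320/260)
z2=c2["color"][60:331,250:470]; o=np.zeros((271,320,3),np.uint8); o[:,:220]=z2
h=np.hstack([z[:271],o])
cv2.imwrite("pics/f.png",np.vstack([c1["color"][:320],h])[:,:,::-1])
print(r.get_state()["t"])
E
```

```text
0.24683479497241878 [ 0.1 -1.2 -2.6]
80.2917
```

View pics/f.png

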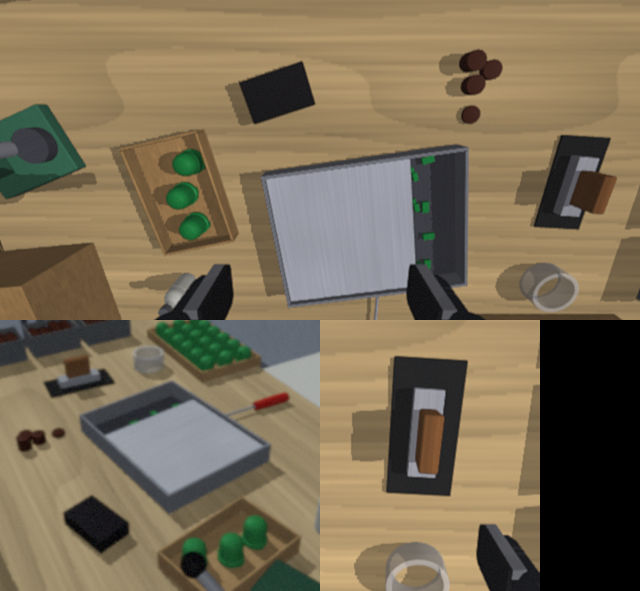

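The plate is clear, the chips are in the trough at (415–430, 160–265), and three caps stand upright in the carton. The scraper stands centred along its pad, and the other items are where they were.

```bash
python3 -c "
from rig import r
print(r.hand_in())"
```

```text
the job is handed in; nothing more can be done
None
```

The job is handed in after about 80 s of robot time: all three green caps are in the carton, all seven chips are in the trough, the scraper is back on its pad standing on its bar and lying along it, and I left the glue, tape, screwdriver and disc alone.

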